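# Step the map board's rule up one grid line and rest the set square on it

## Robot

A 7-joint arm with a two-finger parallel gripper is mounted at the origin on the work surface. World frame = base frame: x ahead of the robot, y to its left, z up, the work surface at z = 0. Lengths are in mm, angles in degrees, forces in N, time in s.
With the tool pointing down it reaches from about 425 to 800 mm from the base axis. Payload 8.3 kg.
Tool frame: the origin (TCP) lies at the very end of the fingers, on their centre line; the grasp point (between the pads) lies r.hold_point_z behind it (r.hold_point_z is the distance from the TCP to the grasp point, in mm); z points along the fingers, y is the line along which they close (so a half turn about z gives the same grasp; the last joint's range is limited). The gripper opens to 85 mm and grips with 20 to 120 N. Pads are 22 mm wide; open, the fingers measure 114 mm over their backs; the gripper's body (76 mm by 85 mm) begins 54 mm behind the grasp point. The pads swing forward as they close: fully open they stand 13 mm farther back than shut.
Start: joints at [-74.421, 21.967, 0.94, 78.501, -0.361, 79.538, -2.664], TCP at [205.31, 590.297, 231.279] pointing down, gripper open.
Joint ranges: [-169.22, 169.22], [-14.56, 117.87], [-87.37, 89.26], [10.42, 133.3], [-82.24, 262.24], [0.94, 117.77], [-172.7, 172.7]. Speed limits (degrees/s): [136.94, 136.94, 172.46, 172.46, 180, 180, 180].

## Interface

Orientations are given as [roll, pitch, yaw] about the fixed x, y, z axes, in that order (R = Rz(yaw) Ry(pitch) Rx(roll)).
In Python, from plant import r gives the robot as it stands.
- The arm moves only by the tool play_rows, never from a script. Its argument "increments" is a list of rows, each a list of 7 numbers: the opening, from 0 (shut) to 1 (fully open), then the shift along the tool's x, y, z in mm, then the turn, a rotation vector about the tool's x, y, z in degrees. A call has 1 to 10 rows; each row is the pose to reach, as a shift and turn from the pose commanded when the call began, along the tool's axes at that moment; what a row does not reach only later rows make up. A row lasts 1/8 s, in which the tool goes at most 62.5 mm and 10.7 degrees, less where a joint would pass 70% of its speed; a pose out of reach is approached as far as the arm can. A call with a gripper value outside its range is refused whole. The fingers move at their own pace and stop on an object; "newtons" is the grip in N (left out, the last holds). Time passes only in rows, so rows that repeat a pose let the fingers close. It gives the time, the measured TCP pose, the force, the opening and the grip force at its end, in the units of the state.
- r.sense(): the state, without advancing time (a new reading comes with each control period).
- r.snapshot(name): name is "scene" or "top" or "wrist"; returns the picture (480x640x3 uint8, red, green, blue); there is no depth.
- r.calibration(name): a dict with "camera_matrix" (3x3 intrinsics, pixels), "R" (3x3) and "t" (3): a world point X has camera coordinates R X + t; the wrist camera has in their place "mount" (4x4, takes a point from camera to tool coordinates, whose origin is the TCP and whose axes are the flange's). Camera axes: x right, y down, z forward; pixel columns grow to the right and rows downward; lengths in mm; the calibration is good to about 2 mm. A picture is of the moment at which its call begins: read the wrist's pose just before it. calibration takes no time and is no camera call.
- r.sign_off(): hands the job in; it is judged then, once.
The state is a dict: "time_s": time; "q": joint angles; "joint_velocities": joint speeds; "joint_efforts": joint torques, N m; "position": TCP position; "eef_rot": TCP orientation; "ft_force": force on the tool from outside, world axes, zero at the start; "wrist_torque": the same for the moment, N m; "opening": finger opening in mm; "grasp_force": force on a finger pad.
Only numpy, scipy, OpenCV 4.12 (cv2) and the standard library are available. Lean on these libraries where they do the work, as an engineer would, in place of code of your own. Each camera call takes 0.05 s, during which the arm holds its last target. There are 200 camera calls.

## Task

On the sloping map board, press down the orange latch tab in the head of the parallel rule and, with it pressed, slide the rule up the board to the very next notch, one grid line higher; let the tab come up so that the rule is locked there. Then take the green set square by its white grip and lay it flat on the map just above the rule, about the middle of it, with its long edge resting along the rule's upper edge, and let go. Leave the other things on the table where they are.

Things in the scene. Friction and masses are not known exactly. Their poses are not given: they have to be found in the camera images.
- board: White map board with an A3 map, sloping 30 degrees up from its low edge near the robot; fixed. Level frame, yaw only: x towards its high edge, y to its left, z up; origin on the table, 150 mm in x beyond the low edge of its face, on its midline. Its face at the low edge is 36 mm above the table; it is 360 mm long up the slope and 440 mm wide, the rule and map crossing it.
- tab_top (a point): Centre of the upper face of the orange latch tab, 48 mm (up the slope) x 30 mm (across), in the black head (92 x 40 mm) at the left end of the rule. Axes, the same for upper_wall and rule_edge: x up the slope along the slide, y across the board to the left, along the rule, z square to the board, outwards. Released, this face is 30 mm above the map.
- upper_wall (a point): Middle of the top edge of the head's upper end wall, on the side facing the tab: 36 mm up the slope from the tab's centre. A like wall stands 36 mm down from it. They are 10 mm thick, 40 mm wide, fixed to the head, and rise 14 mm above the released tab. The 72 mm between them is open at left and right: a fingertip on the tab can push on either wall.
- latch_tab (a joint): How far the sprung tab is pressed in, square to the board, m: 0 released, 0.008 fully down. 3 N starts it, 8.5 N holds it fully down. Past 0.005 its pawl clears the notches and the rule slides. Let up between notches, the pawl rides on the toothed strip (tab at 0.005) until the rule is slid to a notch: it drops in, the tab springs back to 0 and the rule stops dead.
- rule (a joint): Position of the rule up the slope, m. Notches at 0, 0.04, 0.08, 0.12, 0.16 and 0.20, one to each grid line of the map, with 1.5 mm play either way. It starts locked in the notch at 0.04; the very next one up is at 0.08. Up the slope it takes 3 to 4 N with the tab held down and 6 to 8 N with the pawl riding on the strip; let go, it stays where it is.
- rule_edge (a point): Middle of the upper edge of the aluminium rule, 1 mm above the map. The rule is a bar 35 mm wide, 374 mm long and 7 mm thick, lying 1 mm above the map; tab_top lies 203 mm to the left of this point and 17.5 mm down the slope. Above the rule, with it at 0.08, the flat map reaches 160 mm up the slope, and 170 mm to either side of this point.
- square_grip (a point): Centre of the upright white grip on the loose green 45-degree set square (90 g), which starts flat on the table. Grip 56 mm long (x), 13 mm wide (y), standing from 4 to 36 mm above the underside; this point is 20 mm above it. x runs from the long edge to the right-angled corner, y along the long edge, z up. Long edge (210 mm) 42 mm behind this point, corner 59 mm ahead. Plate 4 mm thick.
- square_edge (a point): Middle of the square's long edge, 1 mm above its underside; axes as for square_grip.
- diary: Bystander: dark blue book, 155 x 215 x 30 mm, lying at the left; origin under its centre.
- plate: Bystander: light blue plate, 210 mm across, with a sandwich, on the book; origin under its centre.
- mug: Bystander: blue mug, 80 mm across, 85 mm high, left of the board; origin under its centre.
- radio: Bystander: black handheld radio lying on its back, 125 x 58 x 34 mm with a 100 mm aerial; origin under its centre.
- compass: Bystander: clear base-plate compass, 115 x 60 x 13 mm; origin under its centre.
- phone: Bystander: black phone, 150 x 73 x 9 mm; origin under its centre.
There are look-alikes about, which are no part of the job. Of the things that look like the part that bears square_grip, the larger one is meant.

How it is judged:
By the outcome, as a careful person would: the job done as asked, in the order asked, and still so for the second after the job is handed in, with the robot touching nothing.
It also fails if it takes over 64 s, if anything falls off the work surface, if the arm or the gripper's body presses on something with over 40 N, if the wrist force passes 120 N, or if a joint passes its speed limit or range.

## Working session

There is one attempt and no reset: what is moved stays moved. The work goes in short steps, Python scripts to look and compute and a tool call to move; the robot and the scene stay as the last step left them, time stands still between calls to the robot, and variables do not carry over. Pictures are saved under pics/ and viewed, at most 10 in all, crops included, and the job is handed in when it is done.

Besides the shell and the picture viewer there is one more tool, called after "Emit:" by a JSON object that holds its "fn" and its "kwargs". play_rows: Moves the arm, as the interface text tells. Its arguments: {"type":"object","properties":{"increments":{"type":"array","items":{"type":"array","items":{"type":"number"}}},"newtons":{"type":"number"}},"required":["increments"]}

```bash
mkdir -p pics; ls; python3 - <<'E'
from plant import r
import cv2
s=r.sense();print(s, r.hold_point_z)
for n in("scene","top"):
    cv2.imwrite(f"pics/{n}0.png",r.snapshot(n)[:,:,::-1]);print(r.calibration(n))
print(r.calibration("wrist"))
E
```

```text
pics
{'time_s': 0.0, 'q': array([-74.42111631,  22.01462849,   0.93797996,  78.56253792,
        -0.36053832,  79.53784076,  -2.66475136]), 'joint_velocities': array([ 0.05336347, -0.11190053, -0.00081088, -0.07573176, -0.0165733 ,
        0.18540657, -0.03333388]), 'joint_efforts': array([-2.13827650e-05, -6.27591276e+01,  8.44403151e-01, -3.71823049e+01,
        1.66099792e-02,  1.41642053e-02, -4.88823019e-06]), 'position': array([205.16395066, 589.82611529, 230.27591275]), 'eef_rot': array([-1.79887852e+02,  2.38306580e-03,  1.60820606e+02]), 'ft_force': array([-0.025007  , -1.33467369,  0.31954946]), 'wrist_torque': array([ 0.00879373, -0.02060462,  0.00406946]), 'grasp_force': 0.0, 'opening': 85.33879667806066} 18.700000000000003
{'camera_matrix': array([[500.56237094,   0.        , 323.56051011],
       [  0.        , 500.56237094, 243.89752617],
       [  0.        ,   0.        ,   1.        ]]), 'R': array([[ 0.78856452,  0.61485762, -0.01077497],
       [ 0.50956361, -0.66313139, -0.54827155],
       [-0.34425416,  0.42685696, -0.83623095]]), 't': array([-442.67573624, -17
[... 271 characters left out ...]
   [-9.97664785e-01,  1.64255477e-02, -6.62961357e-02],
       [ 6.63132456e-02,  4.98614535e-04, -9.97798730e-01]]), 't': array([  55.66950801,  502.22705217, 1201.76432644])}
{'camera_matrix': array([[429.95647069,   0.        , 326.35679864],
       [  0.        , 429.95647069, 239.08473309],
       [  0.        ,   0.        ,   1.        ]]), 'mount': array([[ 5.92025608e-04, -9.50804508e-01, -3.09790956e-01,
         7.83926494e+01],
       [ 9.99999423e-01,  2.85043366e-04,  1.03619793e-03,
         7.14011279e-01],
       [-8.96917808e-04, -3.09791391e-01,  9.50804128e-01,
        -1.41878590e+02],
       [ 0.00000000e+00,  0.00000000e+00,  0.00000000e+00,
         1.00000000e+00]])}
```

View pics/scene0.png

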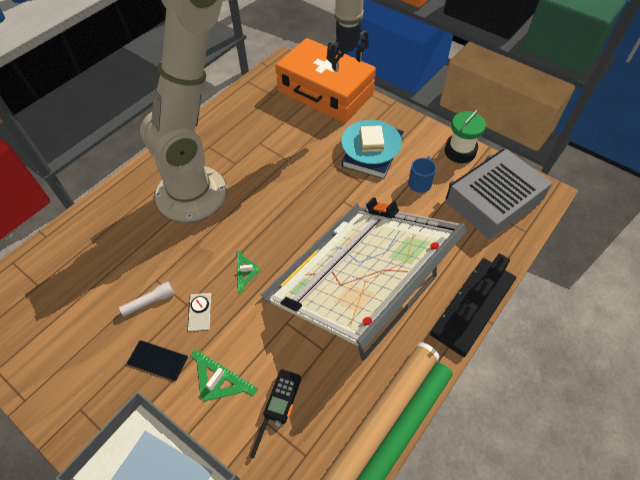

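View pics/top0.png

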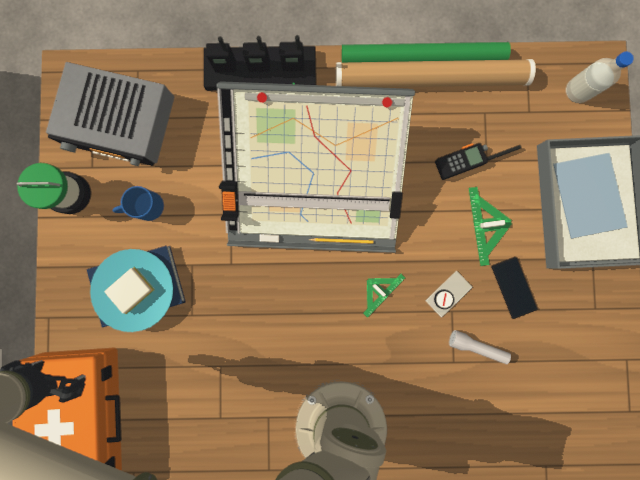

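The scene picture shows the board, with the orange tab at (380,208) and the larger set square at (222,376). The top picture has the tab at (229,201), the rule's right end at (396,204), and the larger square at (490,225) with its grip at about (493,224). The small square at (382,293) is the decoy. I'll triangulate these roughly, then look from the wrist.

```bash
cat > h.py <<'E'
import numpy as np,cv2
from scipy.spatial.transform import Rotation as Rot
from plant import r
def cam(n,s=None):
    c=r.calibration(n);K=c["camera_matrix"]
    if n!="wrist": return K,c["R"],c["t"]
    T=np.eye(4);T[:3,:3]=Rot.from_euler("xyz",s["eef_rot"],degrees=True).as_matrix();T[:3,3]=s["position"]
    W=np.linalg.inv(T@c["mount"]);return K,W[:3,:3],W[:3,3]
def ray(C,uv):
    K,R,t=C;d=R.T@np.linalg.solve(K,[uv[0],uv[1],1]);return -R.T@t,d/np.linalg.norm(d)
def atz(C,uv,z):
    o,d=ray(C,uv);return o+d*(z-o[2])/d[2]
def tri(*cu):
    A=np.zeros((3,3));b=np.zeros(3)
    for C,uv in cu:
        o,d=ray(C,uv);P=np.eye(3)-np.outer(d,d);A+=P;b+=P@o
    X=np.linalg.solve(A,b);return X,[np.linalg.norm(np.cross(ray(C,uv)[1],X-ray(C,uv)[0])) for C,uv in cu]
def proj(C,X):
    K,R,t=C;p=K@(R@np.asarray(X)+t);return p[:2]/p[2]
def blob(im,box,f):
    x0,y0,x1,y1=box;c=im[y0:y1,x0:x1].astype(int);m=f(c[...,0],c[...,1],c[...,2])
    ys,xs=np.nonzero(m);return np.array([xs.mean()+x0,ys.mean()+y0,len(xs)])
E
python3 - <<'E'
from h import *
A,B=cv2.imread("pics/top0.png")[:,:,::-1],cv2.imread("pics/scene0.png")[:,:,::-1]
T,S=cam("top"),cam("scene")
o=lambda r,g,b:(r>150)&(g<140)&(b<80)&(r>1.8*g)
a,b=blob(A,(215,180,245,222),o),blob(B,(360,195,405,222),o);print(a,b,tri((T,a),(S,b)))
w=lambda r,g,b:(np.minimum(np.minimum(r,g),b)>170)
a,b=blob(A,(470,205,515,245),w),blob(B,(195,360,235,395),w);print(a,b,tri((T,a),(S,b)))
g=lambda r,g,b:(g>90)&(g>1.5*r)&(g>1.4*b)
y0,y1,x0,x1=180,270,460,525
m=g(*[A[y0:y1,x0:x1,i].astype(int) for i in range(3)]).astype(np.uint8)
p=cv2.findNonZero(m);print(cv2.minEnclosingTriangle(p)[1].reshape(3,2)+[x0,y0])
for q in cv2.minEnclosingTriangle(p)[1].reshape(3,2)+[x0,y0]:print(atz(T,q,3))
c=lambda im,x,y,w,h:cv2.resize(im[y:y+h,x:x+w],(400,300),interpolation=cv2.INTER_CUBIC)
cv2.imwrite("pics/c1.png",np.vstack([np.hstack([c(A,200,175,80,60),c(A,450,180,120,90)]),np.hstack([c(B,350,185,80,60),c(B,170,340,120,90)])])[:,:,::-1])
E
```

```text
[228.46919431 200.53080569 211.        ] [380.80519481 206.50649351  77.        ] (array([577.27253457, 265.25080201, 108.59330026]), [np.float64(2.83527358423387), np.float64(2.8352735842337005)])
[492.79047619 223.22857143 105.        ] [213.95049505 376.99009901 101.        ] (array([ 518.53356306, -405.73436014,   28.1769626 ]), [np.float64(1.605507412944542), np.float64(1.6055074129444935)])
[[466.6484561  177.95011878]
 [481.83642769 275.15312958]
 [511.54369354 221.39712524]]
[ 644.27312008 -349.11113242    3.        ]
[ 384.82830546 -379.45163348    3.        ]
[ 525.74235066 -463.95480063    3.        ]
```

View pics/c1.png

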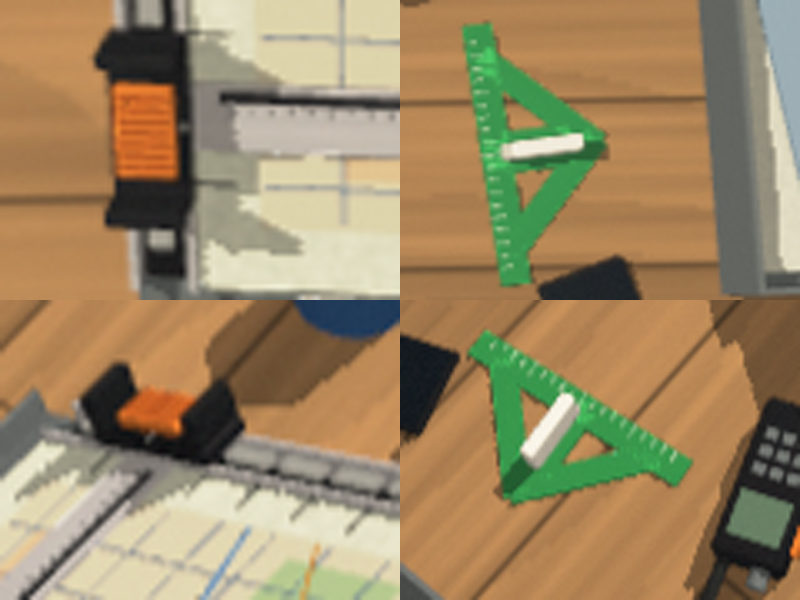

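The crops show the tab between its two black walls, and the square with its long edge to the left (+y) and its grip and corner to the right. Tab estimate is about (577,265,109). Next I work out a viewing pose square to the board.

```bash
cat >> h.py <<'E'
def boardR(yaw):  # slope axes: x up the slope, y left, z out
    return Rot.from_euler("z",yaw,degrees=True).as_matrix()@Rot.from_euler("y",-30,degrees=True).as_matrix()
FLIP=np.diag([-1.,1.,-1.])  # tool in slope axes: x down slope, z into the board
def toolR(s): return Rot.from_euler("xyz",s["eef_rot"],degrees=True).as_matrix()
def row(P,R):
    s=r.sense();R0=toolR(s)
    print("row",np.round(R0.T@(P-s["position"]),1),np.round(Rot.from_matrix(R0.T@R).as_rotvec(degrees=True),2),"t",s["time_s"])
E
python3 - <<'E'
from h import *
B=boardR(-2);row(np.array([577,265,109])+B@[-15,0,110],B@FLIP)
E
```

```text
row [-393.  -204.8   34. ] [ -4.59 -29.79 -16.75] t 0.1
```

Emit:
{"fn": "play_rows", "kwargs": {"increments": [[0,-200,-100,0,0,0,0],[0,-200,-100,0,0,0,0],[0,-200,-100,0,0,0,0],[0,-393,-205,34,-4.6,-29.8,-16.75],[0,-393,-205,34,-4.6,-29.8,-16.75],[0,-393,-205,34,-4.6,-29.8,-16.75],[0,-393,-205,34,-4.6,-29.8,-16.75],[0,-393,-205,34,-4.6,-29.8,-16.75],[0,-393,-205,34,-4.6,-29.8,-16.75],[0,-393,-205,34,-4.6,-29.8,-16.75]], "newtons": 40}}

```text
time_s: 1.35
position: [508.6, 269.3, 197.5]
eef_rot: [179.8, 30.0, 178.0]
ft_force: [-0.8, 0.1, 0.2]
opening: -0.0
grasp_force: 0.0
```

```bash
python3 - <<'E'
from h import *
s=r.sense();im=r.snapshot("wrist");cv2.imwrite("pics/w1.png",im[:,:,::-1]);print(s["position"],s["eef_rot"],s["q"],s["opening"])
import pickle;pickle.dump(s,open("w1.pkl","wb"))
W=cam("wrist",s);print(proj(W,[577,265,109]),proj(W,s["position"]))
E
```

```text
[508.58757669 269.25718001 197.50689379] [179.84895914  30.03747728 178.02543733] [-56.50108952   0.9120706   12.55999003 114.66327844  29.34045354
  46.38264647  26.97229997] -0.027180054028766523
[321.84317138 256.55478412] [324.94781924 323.11676901]
```

View pics/w1.png

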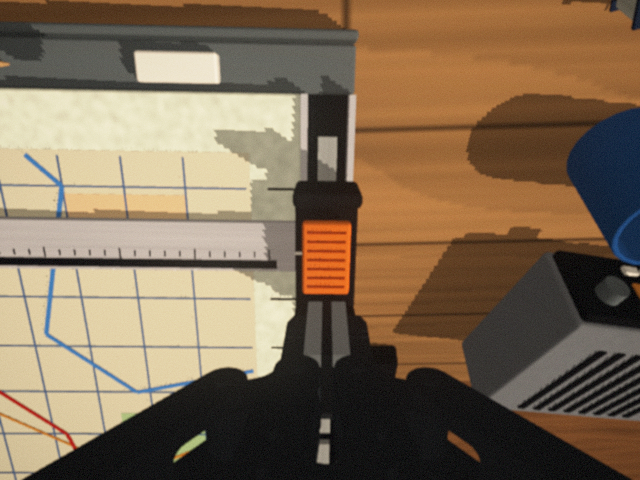

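Wrist picture: the orange tab spans (302–351, 221–294), the rule edge runs from (0,262) to (275,264), and image up is down the slope. I'll refine the tab by fitting all cameras together.

```bash
python3 - <<'E'
from h import *
import pickle
from scipy.optimize import least_squares
s=pickle.load(open("w1.pkl","rb"));W,T,S=cam("wrist",s),cam("top"),cam("scene")
px=[(302,221),(351,222),(350,294),(302,294)];off=[(-24,-15),(-24,15),(24,15),(24,-15)]
# rule upper edge ~203 right: upper edge pixel at left border
def f(p,full=False):
    B=boardR(p[3]);P=p[:3];e=[proj(W,P+B@[a,b,0])-q for (a,b),q in zip(off,px)]
    e+=[3*(proj(T,P)-[228.5,200.5]),2*(proj(S,P)-[380.8,207])]
    # rule upper edge line in wrist image (top of the bar, 8 mm over map; 22 below tab)
    e+=[(proj(W,P+B@[17.5,y,-22])-[0,262+2*(proj(W,P+B@[17.5,y,-22])[0])/275.])[1:] for y in(-50,-180)]
    return np.concatenate(e)
o=least_squares(f,[577,265,109,-2]);print(o.x,np.round(o.fun,1))
B=boardR(o.x[3]);row(o.x[:3]+B@[0,0,20],B@FLIP)
E
```

```text
[578.8351203  267.45564396 108.3987016   -4.75161049] [ 1.  -0.9  0.9 -0.3 -2.6 -1.  -0.9 -2.3 -0.2  0.7  3.5 -1.8  4.2  0.1]
row [-16.3   0.8  92.3] [1.54 0.04 2.43] t 1.4
```

```bash
python3 - <<'E'
from h import *
import pickle
s=pickle.load(open("w1.pkl","rb"));W,T=cam("wrist",s),cam("top")
for n,C,cols,v0,v1 in(("pics/w1.png",W,range(10,270,5),255,272),("pics/top0.png",T,range(250,385,3),188,204)):
    g=cv2.cvtColor(cv2.imread(n),cv2.COLOR_BGR2GRAY).astype(float)
    P=[]
    for c in cols:
        a=np.clip(110-g[v0:v1,c],0,None)
        if a.sum()>20:P.append((c,(a*np.arange(v0,v1)).sum()/a.sum()))
    P=np.array(P);k=np.polyfit(P[:,0],P[:,1],1);res=P[:,1]-np.polyval(k,P[:,0]);k=np.polyfit(*P[abs(res)<1].T,1)
    print(n,k,len(P),abs(res).max())
    for yaw in(-1.5,-3,-4.5):
        nrm=boardR(yaw)[:,2];B0=np.array([578.8,267.5,108.4])-22*nrm;X=[]
        for c in(cols[0],cols[-1]):
            o,d=ray(C,(c,np.polyval(k,c)));X.append(o+d*((B0-o)@nrm)/(d@nrm))
        v=X[0]-X[1];v=v*np.sign(v[1]);print(yaw,-np.degrees(np.arctan2(v[0],v[1])),X)
E
```

```text
pics/w1.png [1.34045121e-02 2.60561870e+02] 52 0.6082065272211139
-1.5 -2.5545020652670836 [array([591.96719726,  50.27565365,  93.87903779]), array([599.75873284, 224.91879679,  95.73651279])]
-3 -3.1857269020368486 [array([589.70470327,  52.55370779,  95.77864882]), array([599.30374395, 225.01596083,  96.1019122 ])]
-4.5 -3.816960222526128 [array([587.49282875,  54.78079435,  97.63575929]), array([598.85681857, 225.1114029 ,  96.46083585])]
pics/top0.png [3.99041093e-02 1.84371029e+02] 45 0.24120490883723278
-1.5 -3.117897720347499 [array([595.88853783, 216.99539798,  93.62256881]), array([ 578.09282726, -109.7030844 ,   88.28921305])]
-3 -3.2328119393289283 [array([595.78263382, 216.89158907,  94.31727182]), array([ 577.37619162, -108.98324974,   93.55156363])]
-4.5 -3.347736510746844 [array([595.67735844, 216.78839636,  95.00785114]), array([ 576.66305018, -108.26692487,   98.78825587])]
```

```bash
python3 - <<'E'
from h import *
import pickle
from scipy.optimize import least_squares
s=pickle.load(open("w1.pkl","rb"));W,T,S=cam("wrist",s),cam("top"),cam("scene")
px=[(302,221),(351,222),(350,294),(302,294)];off=[(-24,-15),(-24,15),(24,15),(24,-15)];B=boardR(-3.25)
def f(P):
    e=[proj(W,P+B@[a,b,0])-q for (a,b),q in zip(off,px)]
    return np.concatenate(e+[3*(proj(T,P)-[228.5,200.5])])
o=least_squares(f,[577,265,109]);print(o.x,np.round(o.fun,1))
row(o.x+B@[13,0,20],B@FLIP)
E
```

```text
[579.01637763 267.6194359  109.20776733] [ 0.3  0.6  0.4  0.4 -1.4 -0.2  0.2 -0.7 -0.6  0.3]
row [-29.8   0.4  91.7] [0.79 0.04 1.13] t 1.4
```

Emit:
{"fn": "play_rows", "kwargs": {"increments": [[0,-30,0.4,40,0.8,0,1.1],[0,-30,0.4,80,0.8,0,1.1],[0,-30,0.4,92,0.8,0,1.1],[0,-30,0.4,92,0.8,0,1.1],[0,-30,0.4,92,0.8,0,1.1],[0,-30,0.4,92,0.8,0,1.1]]}}

```text
time_s: 2.15
position: [581.1, 266.5, 134.1]
eef_rot: [179.9, 30.1, 176.7]
ft_force: [0.9, -0.3, 0.3]
opening: 0.2
grasp_force: 0.0
```

```bash
python3 - <<'E'
from h import *
s=r.sense();im=r.snapshot("wrist");cv2.imwrite("pics/w2.png",im[:,:,::-1]);print(s["position"],s["eef_rot"],s["ft_force"])
B=boardR(-3.25);print(B.T@(s["position"]-[579.02,267.62,109.21]))
row(np.array([579.02,267.62,109.21])+B@[13,0,0],B@FLIP)
E
```

```text
[581.06268969 266.50671861 134.10068834] [179.92986697  30.10988724 176.66329696] [ 0.91841128 -0.29365167  0.3341624 ]
[14.26617938 -0.99568509 20.50470872]
row [ 1.2  1.2 20.3] [ 0.01  0.1  -0.08] t 2.2
```

View pics/w2.png

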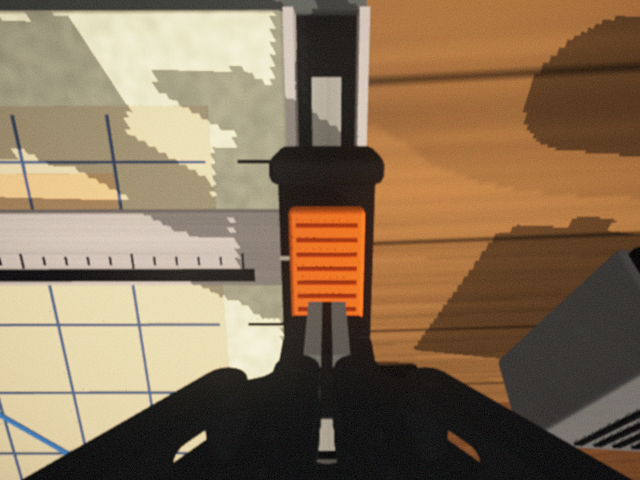

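The fingertips at (326,305) sit centred across the tab (289–364), over its upper part. I'll descend.

Emit:
{"fn": "play_rows", "kwargs": {"increments": [[0,1,1,10,0,0,0],[0,1,1,15,0,0,0],[0,1,1,18,0,0,0],[0,1,1,21,0,0,0],[0,1,1,23,0,0,0],[0,1,1,23,0,0,0]]}}

```text
time_s: 2.95
position: [591.5, 265.8, 112.0]
eef_rot: [-179.9, 30.0, 176.7]
ft_force: [-6.0, -0.9, 4.4]
opening: -0.5
grasp_force: 3.6
```

```bash
cat > st.py <<'E'
from h import *
s=r.sense();B=boardR(-3.25);print(s["time_s"],"tab frame",np.round(B.T@(s["position"]-[579.02,267.62,109.21]),2),"F",np.round(B.T@s["ft_force"],1),np.round(s["eef_rot"],2))
E
python3 st.py
```

```text
2.95 tab frame [12.27 -1.12 -3.89] F [-3.  -1.2  6.7] [-179.92   30.    176.67]
```

Emit:
{"fn": "play_rows", "kwargs": {"increments": [[0,0,0,1,0,0,0],[0,0,0,2.5,0,0,0],[0,0,0,2.5,0,0,0],[0,0,0,2.5,0,0,0]]}}

```text
time_s: 3.45
position: [593.3, 265.7, 111.3]
eef_rot: [-180.0, 30.1, 176.6]
ft_force: [-11.4, -3.4, 13.4]
opening: -0.4
grasp_force: 8.7
```

```bash
python3 st.py
```

```text
3.45 tab frame [13.45 -1.07 -5.4 ] F [-3.  -4.1 17.2] [-179.99   30.08  176.61]
```

Emit:
{"fn": "play_rows", "kwargs": {"increments": [[0,-3,0,-0.3,0,0,0],[0,-7,0,-0.3,0,0,0],[0,-11,0,-0.3,0,0,0],[0,-15,0,-0.3,0,0,0],[0,-19,0,-0.3,0,0,0],[0,-23,0,-0.3,0,0,0],[0,-26,0,-0.3,0,0,0],[0,-26,0,-0.3,0,0,0]]}}

```text
time_s: 4.45
position: [615.9, 264.4, 124.4]
eef_rot: [-180.0, 30.1, 176.6]
ft_force: [-7.4, -1.1, 9.7]
opening: -0.2
grasp_force: 6.3
```

```bash
python3 st.py; python3 - <<'E'
from h import *
cv2.imwrite("pics/w3.png",r.snapshot("wrist")[:,:,::-1])
E
```

```text
4.45 tab frame [39.62 -1.11 -5.3 ] F [-1.5 -1.5 12.1] [-179.99   30.09  176.61]
```

View pics/w3.png

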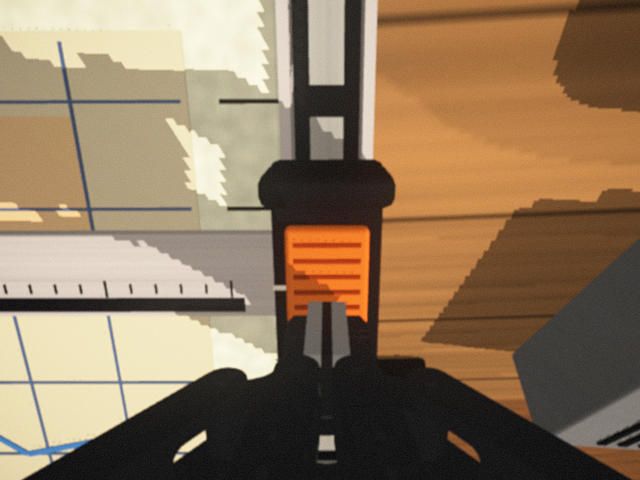

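```bash
cat > rule.py <<'E'
from h import *
import pickle
def edge(f,s,v0,v1,cols=range(120,230,4)):
    g=cv2.cvtColor(cv2.imread(f),cv2.COLOR_BGR2GRAY).astype(float);C=cam("wrist",s);B=boardR(-3.25);T0=np.array([579.02,267.62,109.21-2.5]);out=[]
    for c in cols:
        a=np.clip(60-g[v0:v1,c],0,None)
        if a.sum()<20:continue
        v=(a*np.arange(v0,v1)).sum()/a.sum();o,d=ray(C,(c,v));o=B.T@(o-T0);d=B.T@d;out.append((o+d*(-22-o[2])/d[2])[:2])
    out=np.array(out);return np.median(out,0),np.ptp(out[:,0])
if __name__=="__main__":
    print(edge("pics/w1.png",pickle.load(open("w1.pkl","rb")),254,273))
E
python3 - <<'E'
from rule import *
print(edge("pics/w1.png",pickle.load(open("w1.pkl","rb")),254,273))
print(edge("pics/w3.png",r.sense(),290,320))
E
```

```text
(array([  14.76898301, -103.89475459]), np.float64(0.40655585379104764))
(array([ 42.60056083, -63.33717989]), np.float64(0.5042687377979718))
```

The rule has moved with the finger and is at about 0.067. I'll lift off so the pawl rides, then push on the upper wall until it drops in.

Emit:
{"fn": "play_rows", "kwargs": {"increments": [[0,0,0,-6,0,0,0],[0,0,0,-12,0,0,0],[0,0,0,-12,0,0,0],[0,-4,0,-12,0,0,0],[0,-8,0,-12,0,0,0],[0,-12,0,-12,0,0,0],[0,-14,0,-12,0,0,0],[0,-16,0,-12,0,0,0],[0,-16,0,-12,0,0,0]]}}

```text
time_s: 5.62
position: [621.8, 264.1, 140.5]
eef_rot: [-179.9, 29.9, 176.7]
ft_force: [-7.0, -0.9, 1.1]
opening: 0.1
grasp_force: 2.9
```

```bash
python3 st.py
```

```text
5.625 tab frame [52.79 -1.11  5.65] F [-5.4 -1.3  4.4] [-179.86   29.87  176.72]
```

Emit:
{"fn": "play_rows", "kwargs": {"increments": [[0,-2,0,0,0,0,0],[0,-4,0,0,0,0,0],[0,-6,0,0,0,0,0],[0,-8,0,0,0,0,0],[0,-8,0,0,0,0,0]]}}

```text
time_s: 6.25
position: [628.6, 263.7, 144.4]
eef_rot: [-179.9, 29.9, 176.7]
ft_force: [-7.6, -1.0, 0.7]
opening: -0.3
grasp_force: 3.0
```

```bash
python3 st.py
```

```text
6.25 tab frame [60.66 -1.07  5.65] F [-6.2 -1.4  4.4] [-179.86   29.86  176.72]
```

Emit:
{"fn": "play_rows", "kwargs": {"increments": [[0,-1.5,0,0,0,0,0],[0,-3,0,0,0,0,0],[0,-4.5,0,0,0,0,0],[0,-5,0,0,0,0,0],[0,-5,0,0,0,0,0]]}}

```text
time_s: 6.88
position: [634.2, 263.4, 147.7]
eef_rot: [-179.9, 30.0, 176.7]
ft_force: [-0.8, 0.5, -3.4]
opening: 0.1
grasp_force: 1.5
```

```bash
python3 st.py
```

```text
6.875 tab frame [67.16 -1.11  5.65] F [-2.4  0.5 -2.5] [-179.92   29.99  176.68]
```

Emit:
{"fn": "play_rows", "kwargs": {"increments": [[0,-2,0,0,0,0,0],[0,-3.5,0,0,0,0,0],[0,-3.5,0,0,0,0,0]]}}

```text
time_s: 7.25
position: [634.9, 263.4, 148.0]
eef_rot: [-179.8, 29.8, 176.8]
ft_force: [-13.9, 0.0, -1.0]
opening: -0.0
grasp_force: 6.1
```

```bash
python3 st.py
```

```text
7.25 tab frame [67.96 -1.07  5.59] F [-12.6  -0.7   6.1] [-179.82   29.76  176.75]
```

It stopped dead at 12.6 N, so it's locked. I'll back off, rise and look.

Emit:
{"fn": "play_rows", "kwargs": {"increments": [[0,8,0,0,0,0,0],[0,14,0,-5,0,0,0],[0,14,0,-45,0,0,0],[0,30,-40,-100,0,0,0],[0,30,-80,-120,0,0,0],[0,30,-80,-120,0,0,0],[0,30,-80,-120,0,0,0]]}}

```text
time_s: 8.12
position: [547.2, 188.8, 239.9]
eef_rot: [179.9, 30.1, 176.6]
ft_force: [-0.5, 0.6, -0.7]
opening: 0.1
grasp_force: 0.0
```

```bash
python3 st.py; python3 - <<'E'
from h import *
import pickle
s=r.sense();cv2.imwrite("pics/w4.png",r.snapshot("wrist")[:,:,::-1]);pickle.dump(s,open("w4.pkl","wb"))
E
```

```text
8.125 tab frame [ 41.71 -80.46 126.78] F [-0.8  0.6 -0.3] [179.93  30.13 176.6 ]
```

View pics/w4.png

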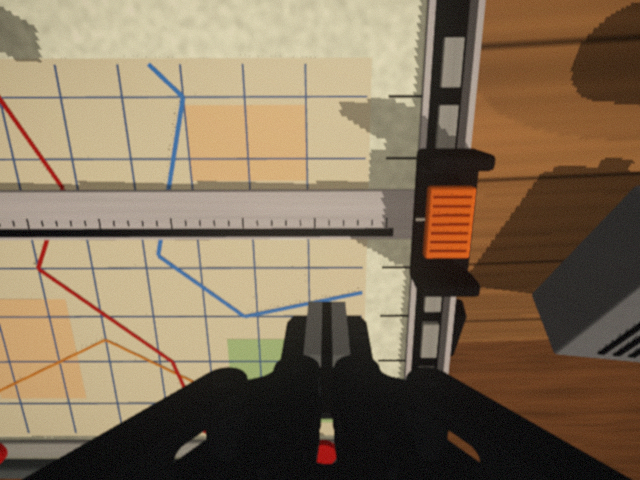

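```bash
python3 - <<'E'
from rule import *
s=pickle.load(open("w4.pkl","rb"));print(edge("pics/w4.png",s,222,242,range(20,380,8)),edge("pics/w4.png",s,222,242,range(20,90,8)),edge("pics/w4.png",s,222,242,range(300,380,8)))
g=cv2.cvtColor(cv2.imread("pics/w4.png"),cv2.COLOR_BGR2GRAY).astype(int);print(g[184:196,280],g[224:242,280])
C=cam("wrist",s);B=boardR(-3.25);T0=np.array([579.02,267.62,106.7])
for z,v in((-22,190.5),(-22,228.5),(-22,236.5),(-30,236.5)):
    o,d=ray(C,(280,v));o=B.T@(o-T0);d=B.T@d;print(v,o+d*(z-o[2])/d[2])
# tab corners now, released height?
T1=T0+B@[40,0,0]
for a,b in((-24,-15),(-24,15),(24,15),(24,-15)):print(proj(C,T1+B@[a,b,0]),proj(C,T1+B@[a,b,2.5]))
E
```

```text
(array([  54.55935594, -172.52367698]), np.float64(0.39205331840096846)) (array([  54.53988643, -274.9151074 ]), np.float64(0.1814047094118365)) (array([ 54.60087599, -72.92940645]), np.float64(0.30967040921204614))
[126 126 131 128 117 108 111 129 163 170 164 170] [171 168 166 151 110  60  41  40  43  41  38  58 100 149 182 194 192 191]
190.5 [  24.52847606 -111.68992999  -22.        ]
228.5 [  51.8862848  -112.67023172  -22.        ]
236.5 [  57.84783871 -112.88384976  -22.        ]
236.5 [  60.42060669 -113.78802688  -30.        ]
[428.31676499 184.00222781] [429.21549927 184.75863751]
[475.57143112 183.89176036] [476.88495172 184.64718332]
[467.9639476  254.85987427] [469.14527927 256.16594661]
[423.16791242 254.96609771] [423.97666722 256.2730815 ]
```

Wrist picture: the rule is one grid line higher (black edge strip at row 232), and the tab is flush at (429–474, 187–259). It moved 39.8 mm, so the notch is right and the tab is released. Next is the set square.

```bash
python3 - <<'E'
from h import *
T=cam("top");a,b,c=[atz(T,u,4) for u in((468.9,189),(480.6,265.5),(511.5,221.4))];print(a,b,c,np.linalg.norm(a-b))
e=(a-b)[:2];th=np.degrees(np.arctan2(e[1],e[0]))  # square +y dir? x=toward corner
x=np.array([e[1],-e[0]]);print("sq x yaw",np.degrees(np.arctan2(x[1],x[0])))
yaw=np.degrees(np.arctan2(x[1],x[0]))+180
R=Rot.from_euler("xyz",[180,0,yaw],degrees=True).as_matrix();print(yaw,R)
row(np.array([518,-406,170])-R[:,0]*10,R)
E
```

```text
[ 614.23318579 -353.67778512    4.        ] [ 410.26917151 -376.8487753     4.        ] [ 525.65245065 -463.4231367     4.        ] 205.2759457593869
sq x yaw -83.51879516370133
96.48120483629867 [[-1.12877279e-01  9.93608937e-01  1.21682000e-16]
 [ 9.93608937e-01  1.12877279e-01  1.38234798e-17]
 [ 0.00000000e+00  1.22464680e-16 -1.00000000e+00]]
row [  28.4 -605.7   63.5] [21.   24.96 78.22] t 8.175
```

Emit:
{"fn": "play_rows", "kwargs": {"increments": [[0.55,28,-606,63,21,25,78.2],[0.55,28,-606,63,21,25,78.2],[0.55,28,-606,63,21,25,78.2],[0.55,28,-606,63,21,25,78.2],[0.55,28,-606,63,21,25,78.2],[0.55,28,-606,63,21,25,78.2],[0.55,28,-606,63,21,25,78.2],[0.55,28,-606,63,21,25,78.2],[0.55,28,-606,63,21,25,78.2],[0.55,28,-606,63,21,25,78.2]]}}

```text
time_s: 9.43
position: [518.3, -419.5, 168.2]
eef_rot: [-179.7, 0.0, 96.4]
ft_force: [0.5, -0.1, 1.1]
opening: 47.0
grasp_force: 0.0
```

Emit:
{"fn": "play_rows", "kwargs": {"increments": [[0.55,0,0,0,0,0,0],[0.55,0,0,0,0,0,0],[0.55,0,0,0,0,0,0]]}}

```text
time_s: 9.8
position: [520.1, -415.0, 170.4]
eef_rot: [-179.9, -0.0, 96.6]
ft_force: [-0.3, -0.5, -0.2]
opening: 47.3
grasp_force: 0.0
```

```bash
python3 - <<'E'
from h import *
R=Rot.from_euler("xyz",[180,0,96.5],degrees=True).as_matrix()
row(np.array([518,-406,170])-R[:,0]*10,R);print(r.sense()["q"])
E
```

```text
row [-0.8 -1.1  0.4] [-0.06 -0.05  0.15] t 9.8
[  6.76451492  34.93934291  45.7966336   77.93176942 -24.85455943
  77.41529042  59.3361288 ]
```

```bash
python3 - <<'E'
from h import *
import pickle
s=r.sense();im=r.snapshot("wrist");cv2.imwrite("pics/w5.png",im[:,:,::-1]);pickle.dump(s,open("w5.pkl","wb"))
W=cam("wrist",s);print(proj(W,[518.5,-405.7,36]),proj(W,s["position"]))
E
```

```text
[323.61078971 211.15779679] [322.67827757 325.03158697]
```

View pics/w5.png

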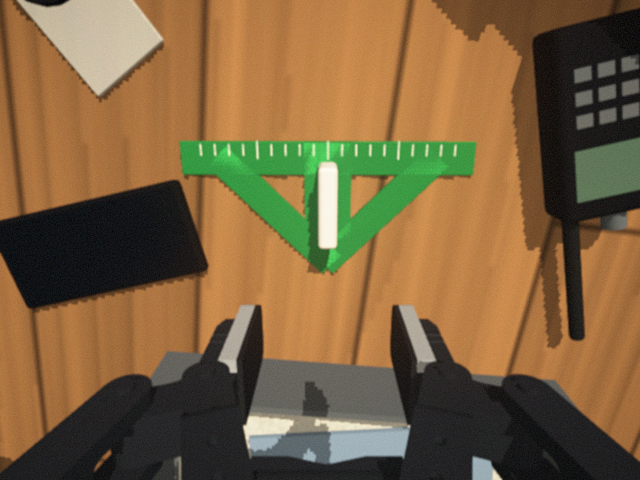

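Wrist picture: the square is aligned with the tool, its long edge running (181,142)–(475,143), the grip at (328,162–249) and the corner at (331,272).

```bash
python3 - <<'E'
from h import *
import pickle
s=pickle.load(open("w5.pkl","rb"));W=cam("wrist",s)
a,b,c=[atz(W,u,4) for u in((181,142),(475,143),(331,271))];print(a,b,c,np.linalg.norm(a-b))
m=(a+b)/2;x=np.array([(a-b)[1],-(a-b)[0],0]);x*=np.sign(x@(c-m));x/=np.linalg.norm(x);print("len",(c-m)@x)
yaw=np.degrees(np.arctan2(x[1],x[0]))+180;print("yaw",yaw)
G=m+42*x;G2=c-59*x;gw=(atz(W,(328.5,163),36)+atz(W,(328.5,241),36))/2;print(G,G2,gw,np.linalg.norm(atz(W,(328.5,163),36)-atz(W,(328.5,241),36)))
G=np.array([gw[0],(G[1]+gw[1])/2,0])
R=Rot.from_euler("xyz",[180,0,yaw],degrees=True).as_matrix()
row(np.array([G[0],G[1],9]),R)
E
```

```text
[ 413.97393536 -375.76559785    4.        ] [ 619.25826478 -352.39558805    4.        ] [ 530.33267999 -460.40087057    4.        ] 206.61029322233267
len 97.25362611843839
yaw 96.4947139051156
[ 521.36678503 -405.81104936    4.        ] [ 523.65909874 -401.77951514    4.        ] [ 521.07114189 -399.91406571   36.        ] 52.46989505489056
row [ 11.9   2.6 161.7] [-0.04 -0.03  0.15] t 9.85
```

Emit:
{"fn": "play_rows", "kwargs": {"increments": [[0.55,12,2.6,60,0,0,0],[0.55,12,2.6,110,0,0,0],[0.55,12,2.6,145,0,0,0],[0.55,12,2.6,155,0,0,0],[0.55,12,2.6,161,0,0,0],[0.55,12,2.6,161,0,0,0],[0.55,12,2.6,161,0,0,0]]}}

```text
time_s: 10.72
position: [520.5, -405.4, 11.4]
eef_rot: [180.0, 0.1, 96.5]
ft_force: [-0.1, -0.2, -0.7]
opening: 47.0
grasp_force: 0.0
```

Emit:
{"fn": "play_rows", "kwargs": {"increments": [[0.1,0,0,0,0,0,0],[0,0,0,0,0,0,0],[0,0,0,0,0,0,0],[0,0,0,0,0,0,0],[0,0,0,0,0,0,0]], "newtons": 50}}

```text
time_s: 11.35
position: [520.1, -405.1, 10.4]
eef_rot: [-180.0, 0.0, 96.5]
ft_force: [-0.8, 0.7, 5.7]
opening: 12.2
grasp_force: 49.7
```

```bash
python3 - <<'E'
from h import *
s=r.sense();print({k:s[k] for k in("position","eef_rot","opening","grasp_force","ft_force")})
E
```

```text
{'position': array([ 520.07475845, -405.05248501,   10.44116696]), 'eef_rot': array([-1.79982327e+02,  3.82927025e-02,  9.64694996e+01]), 'opening': 12.166169802527442, 'grasp_force': 49.66354429721832, 'ft_force': array([-0.83943022,  0.71160007,  5.67488863])}
```

```bash
cat > pl.py <<'E'
from h import *
import sys
B=boardR(-3.25);T0=np.array([579.02,267.62,109.21])
x,y,z=map(float,sys.argv[1:4]);P=T0+B@[x,y,z];print("P",P);row(P,B@FLIP)
E
python3 pl.py 105 -203 70
```

```text
P [623.35407337  61.77551205 222.33177826]
row [ 452.1  155.2 -212.2] [-21.02 -24.86 -78.3 ] t 11.35
```

Emit:
{"fn": "play_rows", "kwargs": {"increments": [[0,0,0,-10,0,0,0],[0,0,0,-50,0,0,0],[0,0,0,-110,0,0,0],[0,0,0,-170,0,0,0],[0,0,0,-230,0,0,0],[0,0,0,-260,0,0,0],[0,0,0,-260,0,0,0]]}}

```text
time_s: 12.22
position: [520.3, -405.8, 273.1]
eef_rot: [179.9, 0.2, 96.4]
ft_force: [-0.4, 0.1, -1.6]
opening: 12.1
grasp_force: 48.8
```

```bash
python3 pl.py 105 -203 70
```

```text
P [623.35407337  61.77551205 222.33177826]
row [453.2 154.8  49.6] [-21.01 -24.62 -78.31] t 12.225
```

Emit:
{"fn": "play_rows", "kwargs": {"increments": [[0,100,30,0,-21,-24.6,-78.3],[0,100,30,0,-21,-24.6,-78.3],[0,200,70,0,-21,-24.6,-78.3],[0,200,70,0,-21,-24.6,-78.3],[0,300,100,0,-21,-24.6,-78.3],[0,300,100,0,-21,-24.6,-78.3],[0,400,130,0,-21,-24.6,-78.3],[0,453,155,0,-21,-24.6,-78.3],[0,453,155,20,-21,-24.6,-78.3],[0,453,155,40,-21,-24.6,-78.3]]}}

```text
time_s: 13.48
position: [621.9, 67.6, 227.1]
eef_rot: [179.9, 29.6, 177.1]
ft_force: [0.5, -1.3, -1.6]
opening: 12.1
grasp_force: 49.0
```

```bash
python3 pl.py 105 -203 10;python3 st.py
```

```text
P [653.30582348  60.07472842 170.37025404]
row [ 0.4 -6.1 65. ] [ 0.3  -0.39  0.29] t 13.475
13.475 tab frame [ 105.86 -197.25   75.05] F [-0.4 -1.3 -1.7] [179.87  29.61 177.09]
```

Emit:
{"fn": "play_rows", "kwargs": {"increments": [[0,0,-5,30,0.2,-0.3,0.2],[0,0,-5.5,55,0.2,-0.3,0.2],[0,0,-5.5,62,0.2,-0.3,0.2],[0,0,-5.5,62,0.2,-0.3,0.2],[0,0,-5.5,62,0.2,-0.3,0.2]]}}

```text
time_s: 14.1
position: [653.4, 56.0, 176.7]
eef_rot: [179.9, 30.1, 176.4]
ft_force: [0.0, -0.0, -1.4]
opening: 12.0
grasp_force: 49.0
```

```bash
python3 pl.py 105 -203 -11;python3 st.py; python3 - <<'E'
from h import *
import pickle
s=r.sense();cv2.imwrite("pics/w6.png",r.snapshot("wrist")[:,:,::-1]);pickle.dump(s,open("w6.pkl","wb"))
E
```

```text
P [663.78893602  59.47945415 152.18372056]
row [ 3.5  4.1 26.3] [-0.02  0.1  -0.28] t 14.1
14.1 tab frame [ 108.46 -207.08   15.27] F [-0.7 -0.  -1.2] [179.86  30.1  176.42]
```

View pics/w6.png

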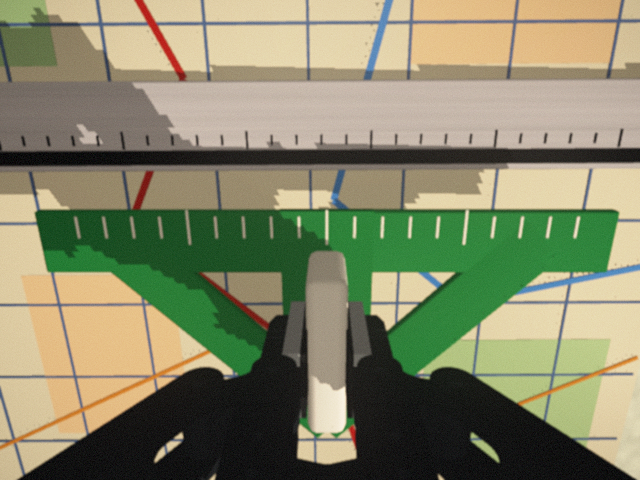

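```bash
python3 - <<'E'
from h import *
import pickle
s=pickle.load(open("w6.pkl","rb"));W=cam("wrist",s);B=boardR(-3.25);T0=np.array([579.02,267.62,109.21])
g=cv2.cvtColor(cv2.imread("pics/w6.png"),cv2.COLOR_BGR2GRAY).astype(int);print(g[146:174,430],g[204:216,400],g[146:174,600])
for u,z in(((400,210),8.9),((60,210),8.9),((600,211),8.9),((430,168),-20),((430,168),-28),((40,168),-20),((600,168),-20)):
    o,d=ray(W,u);o=B.T@(o-T0)+[-1.4,0,4.3];d=B.T@d;print(u,z,o+d*(z-o[2])/d[2])
E
```

```text
[129 114  92  67  44  33  33  35  37  34  41  40  35  44  38  36  39  64
  91 120 116 115 117 126 136 143 143 141] [114 117 111 108  90  73  63  68  79  96 103  95] [177 154 105  48  23  32  31  32  41  34  29  31  35  36  29  48  85 147
 180 190 189 192 202 214 215 216 212 212]
(400, 210) 8.9 [  66.88574239 -179.53227154    8.9       ]
(60, 210) 8.9 [  66.2689635  -303.16972758    8.9       ]
(600, 211) 8.9 [  67.62421694 -106.66637078    8.9       ]
(430, 168) -20 [  56.17436917 -162.73497619  -20.        ]
(430, 168) -28 [  57.41838563 -160.80992405  -28.        ]
(40, 168) -20 [  55.36928266 -326.40891784  -20.        ]
(600, 168) -20 [ 56.52562151 -91.32543898 -20.        ]
```

The picture shows the square's long edge (row 210) parallel to the rule's edge (row about 167) and about 10 mm clear of it. I'll descend.

Emit:
{"fn": "play_rows", "kwargs": {"increments": [[0,2,4,10,0,0,-0.3],[0,2,4,20,0,0,-0.3],[0,2,4,25,0,0,-0.3],[0,2,4,28,0,0,-0.3],[0,2,4,30,0,0,-0.3],[0,2,4,30,0,0,-0.3],[0,2,4,30,0,0,-0.3]]}}

```text
time_s: 15.02
position: [667.0, 59.0, 149.1]
eef_rot: [-179.9, 30.1, 176.8]
ft_force: [-0.7, 0.8, -1.0]
opening: 12.2
grasp_force: 49.0
```

```bash
python3 st.py
```

```text
15.025 tab frame [ 106.2  -203.29  -15.3 ] F [-1.1  0.8 -0.5] [-179.95   30.07  176.77]
```

Emit:
{"fn": "play_rows", "kwargs": {"increments": [[0,0,0,1,0,0,0],[0,0,0,2,0,0,0],[0,0,0,3,0,0,0],[0,0,0,3,0,0,0]]}}

```text
time_s: 15.52
position: [667.8, 59.1, 147.5]
eef_rot: [180.0, 30.0, 176.7]
ft_force: [-21.3, -1.4, 19.0]
opening: 12.2
grasp_force: 52.9
```

```bash
python3 st.py
```

```text
15.525 tab frame [ 106.16 -203.2   -17.03] F [-8.8 -2.6 27. ] [179.98  30.03 176.73]
```

Emit:
{"fn": "play_rows", "kwargs": {"increments": [[0,0,0,-1,0,0,0],[0,1,0,-1.3,0,0,0],[0,3,0,-1.3,0,0,0],[0,5,0,-1.3,0,0,0],[0,6,0,-1.3,0,0,0],[0,6,0,-1.3,0,0,0]]}}

```text
time_s: 16.27
position: [662.8, 59.3, 144.7]
eef_rot: [-180.0, 30.1, 176.8]
ft_force: [-0.5, -0.0, 5.0]
opening: 12.2
grasp_force: 49.7
```

```bash
python3 st.py
```

```text
16.275 tab frame [ 100.43 -203.2   -16.96] F [ 2.  -0.   4.5] [-179.95   30.09  176.78]
```

Emit:
{"fn": "play_rows", "kwargs": {"increments": [[0,1,0,0,0,0,0],[0,2,0,0,0,0,0],[0,3,0,0,0,0,0],[0,3,0,0,0,0,0]]}}

```text
time_s: 16.77
position: [660.8, 59.5, 143.7]
eef_rot: [-180.0, 30.2, 176.8]
ft_force: [4.5, -0.3, 5.0]
opening: 12.1
grasp_force: 49.3
```

```bash
python3 st.py
```

```text
16.775 tab frame [  98.16 -203.15  -16.87] F [ 6.4 -0.   2. ] [-179.96   30.17  176.77]
```

Emit:
{"fn": "play_rows", "kwargs": {"increments": [[0,1,0,0.2,0,0,0],[0,1.5,0,0.2,0,0,0],[0,1.5,0,0.2,0,0,0]]}}

```text
time_s: 17.15
position: [660.6, 59.5, 143.7]
eef_rot: [-180.0, 30.3, 176.7]
ft_force: [6.6, -0.3, 5.7]
opening: 12.0
grasp_force: 49.3
```

```bash
python3 st.py
```

```text
17.15 tab frame [  98.01 -203.19  -16.72] F [8.6 0.1 1.6] [-179.99   30.29  176.75]
```

Contact with the rule. I'll relax, release and withdraw along the normal.

Emit:
{"fn": "play_rows", "kwargs": {"increments": [[0,-1.5,0,0.4,0,0,0],[0,-1.5,0,0.4,0,0,0],[0.15,-1.5,0,0.4,0,0,0],[0.3,-1.5,0,0.4,0,0,0],[0.4,-1.5,0,0.4,0,0,0],[0.4,-1.5,0,0.4,0,0,0],[0.4,-1.5,0,0.4,0,0,0]]}}

```text
time_s: 18.02
position: [659.9, 59.3, 141.8]
eef_rot: [-179.9, 30.0, 176.8]
ft_force: [-0.8, -0.1, -0.5]
opening: 34.1
grasp_force: 0.0
```

Emit:
{"fn": "play_rows", "kwargs": {"increments": [[0.4,0,0,-5,0,0,0],[0.4,0,0,-20,0,0,0],[0.4,0,0,-50,0,0,0],[0.4,0,0,-100,0,0,0],[0.4,0,0,-140,0,0,0],[0.4,0,0,-140,0,0,0],[0.4,0,0,-140,0,0,0]]}}

```text
time_s: 18.9
position: [590.0, 63.5, 264.0]
eef_rot: [180.0, 30.1, 176.7]
ft_force: [0.5, -0.7, 0.6]
opening: 34.3
grasp_force: 0.0
```

```bash
python3 st.py; python3 - <<'E'
from h import *
a=r.snapshot("wrist");b=r.snapshot("scene")
c=lambda im,x,y,w,h:cv2.resize(im[y:y+h,x:x+w],(400,300),interpolation=cv2.INTER_CUBIC)
cv2.imwrite("pics/w7.png",np.hstack([cv2.resize(a[40:400,:480],(480,360)),cv2.resize(b[190:350,260:402],(320,360))])[:,:,::-1])
cv2.imwrite("pics/w7full.png",a[:,:,::-1])
E
```

```text
18.9 tab frame [  96.94 -203.21  122.75] F [ 0.8 -0.7  0.2] [180.    30.09 176.75]
```

View pics/w7.png

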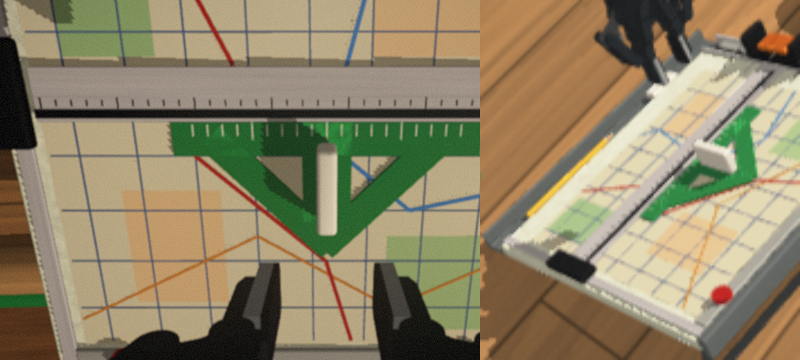

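```bash
python3 - <<'E'
from h import *
g=cv2.imread("pics/w7full.png")
for c in(185,240,330,400,460,505):print(c,[tuple(int(v) for v in p) for p in g[150:164,c]])
E
```

```text
185 [(33, 33, 41), (18, 22, 23), (25, 26, 27), (15, 19, 29), (21, 24, 21), (10, 16, 17), (13, 13, 20), (46, 51, 55), (91, 102, 111), (126, 138, 149), (135, 147, 156), (107, 120, 128), (72, 104, 79), (47, 97, 39)]
240 [(31, 38, 39), (25, 26, 26), (22, 21, 26), (24, 30, 32), (22, 27, 29), (26, 26, 28), (28, 34, 32), (58, 65, 70), (100, 108, 117), (127, 140, 154), (134, 147, 159), (107, 124, 122), (70, 102, 80), (45, 93, 37)]
330 [(36, 38, 44), (24, 27, 31), (25, 31, 28), (23, 29, 28), (30, 36, 36), (29, 31, 30), (29, 36, 38), (57, 65, 67), (96, 106, 116), (130, 140, 150), (132, 144, 156), (104, 126, 123), (68, 110, 68), (49, 114, 39)]
400 [(28, 38, 35), (19, 22, 25), (25, 29, 27), (24, 24, 31), (26, 28, 26), (29, 33, 32), (29, 30, 34), (54, 58, 65), (97, 105, 113), (129, 140, 154), (125, 138, 152), (113, 131, 133), (81, 115, 98), (84, 124, 93)]
460 [(38, 42, 42), (26, 34, 31), (29, 34, 36), (21, 27, 27), (31, 36, 34), (27, 30, 27), (27, 31, 34), (57, 64, 64), (99, 105, 121), (131, 146, 158), (134, 146, 160), (104, 122, 121), (61, 98, 67), (55, 100, 53)]
505 [(34, 38, 45), (32, 37, 36), (24, 28, 35), (33, 34, 39), (21, 31, 32), (22, 29, 31), (29, 35, 37), (60, 68, 73), (96, 103, 117), (129, 141, 155), (140, 152, 164), (131, 151, 168), (124, 155, 172), (132, 166, 184)]
```

The grey lip of the rule meets the green uniformly along the whole edge, so it's seated. Handing in.

```bash
python3 -c "
from plant import r
print(r.sign_off())"
```

```text
the job is handed in; nothing more can be done
None
```

The job is handed in at about 19 s: the rule is locked one notch higher at 0.08, and the green set square lies flat with its long edge along the middle of the rule's upper edge; no verdict was shown.

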